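Shut the lid of the loaded curing box

TASK

In the 3D-printing lab two curing boxes stand open on the bench. Push the open steel lid of the dark charcoal box, the one with the cream printed bracket in it, past upright from behind and let go, so that it swings fully shut by its own weight rather than being carried down. Leave the empty white box open and do not move the bottle.

Things in the scene. Friction and masses are not known exactly. Their poses are not given: they have to be found in the camera images.
- dark_lid (a joint): lid hinge of the charcoal box (180 deep, 240 wide, 120 high, fixed; cream bracket inside): 0 shut, 1.571 upright, 1.9 leaning back on its stop (start). Level, 121 above the bench, along the box's rear, the side away from the robot; the box is turned up to 0.6 rad. Free, lightly damped: past upright the lid falls shut in 1 to 2 s, before that it falls back.
- dark_lid_edge (a point): middle of the free edge of that lid, a flat steel sheet 180 (hinge to edge) x 240 x 6, 0.35 kg, black trim, no handle. 180 from the hinge, 291 above the bench at the start. Axes: x from edge to hinge, y along the hinge, z out of the outer face (up when shut, away from the robot when open). It is shut by pushing that face along -(y cross world up), towards the robot.
- white_lid (a joint): hinge of the lid of the white box, same size and make, blue trim, empty inside; it stands beside the charcoal one, left or right. It starts open at 1.9 and must stay open.
- bottle: closed white bottle with blue label and red cap, 64 across, 150 tall, standing loose beyond the boxes. Origin at the centre of its underside, z up.
Mind the look-alikes: they are no part of the job. What is meant by the bottle is not green, and is the smaller of those in its own colour.

How it is judged:
On the way:
1. the charcoal box's lid is past upright and falling, with nothing touching it (value of joint dark_lid between 0.1 and 1.4 rad and contact force between dark_lid and anything else below 0.1 N), for 0.1 s.
At the end, for the whole second after the job is handed in: the charcoal box's lid is shut (within 0.06 rad, about 10 mm at its edge) and at rest, the white box's lid is still open (above 1.7 rad), and the bottle stands upright within 30 mm of where it was (value of joint dark_lid below 0.06 rad and velocity of joint dark_lid between -0.05 and 0.05 rad/s and value of joint white_lid above 1.7 rad and angle between bottle's own z axis and vertical below 0.2 rad and distance of bottle from where it was at the start of the episode below 0.03 m); the robot touches nothing.
It fails at once if the white box's lid was pushed more than 0.2 rad from its stop (value of joint white_lid below 1.7 rad).
It fails at once if the bottle was moved more than 30 mm (distance of bottle from where it was at the start of the episode above 0.03 m).
It also fails if it takes over 32 s, if anything falls off the work surface, if the arm or the gripper's body presses on something with over 40 N, if the wrist force passes 120 N, or if a joint passes its speed limit or range.

ROBOT

A 6-joint arm with a two-finger parallel gripper is mounted at the origin on the work surface. World frame = base frame: x ahead of the robot, y to its left, z up, the work surface at z = 0. Lengths are in m, angles in rad, forces in N, time in s.
With the tool pointing down it reaches from about 0.325 to 0.75 m from the base axis. Payload 7.6 kg.
Tool frame: the origin (TCP) lies on the centre line of the jaws, within the pads' length; the fingertips stand 22 mm ahead of it and the grasp point (between the pads) lies 3 mm ahead of it; z points along the fingers, y is the direction in which the jaws open and shut (so a half turn about z gives the same grasp; the last joint's range is limited). The gripper opens to 85 mm and grips with 20 to 120 N. Pads are 22 mm wide; open, the fingers measure 114 mm over their backs; the gripper's body (76 mm by 85 mm) begins 54 mm behind the grasp point. The pads swing forward as they close: fully open they stand 13 mm farther back than shut.
Start: joints at [-1.209, 0.052, 1.401, -0, 1.689, -0.07], TCP at [0.22, -0.477, 0.231] pointing down, gripper open.
Joint ranges: [-2.9, 2.9], [-0.91, 2.17], [0.12, 2.37], [-1.06, 4.2], [0.26, 2.73], [-2.93, 2.93]. Speed limits (rad/s): [2.57, 2.57, 3.01, 3.14, 3.14, 3.14].

INTERFACE

Orientations are given as a 3x3 rotation matrix whose columns are the frame's x, y, z axes.
In Python, from cell import * gives the robot as it stands.
- The arm moves only by the tool drive_tool, never from a script. Its argument "increments" is a list of rows, each a list of 5 numbers: the closure in counts, from 0 (fully open) to 255 (shut), then the shift along the world's x, y, z in cm, then the turn about the world's z in rad. A call has exactly 10 rows; each row is the pose to reach, as a shift and turn from the pose commanded when the call began; what a row does not reach only later rows make up. A row lasts 1/10 s, in which the tool goes at most 50 mm and 8.59 degrees, less where a joint would pass 70% of its speed; a pose out of reach is approached as far as the arm can. A call with a gripper value outside its range is refused whole. The fingers move at their own pace and stop on an object; "grip_force" is the grip in N (left out, the last holds). Time passes only in rows, so rows that repeat a pose let the fingers close, or fill a call up. It gives the time, the measured TCP pose, the force and the opening at its end, in the units of the state.
- get_obs(): the state, without advancing time (a new reading comes with each control period).
- read_camera(name): name is "scene" or "top" or "wrist"; returns a dict with "img" (480x640x3 uint8, blue, green, red), "z_map" (480x640 float32, m along the optical axis (not along the pixel's ray), 0 where there is no reading), "fx", "fy", "cx", "cy" (pixels), "R" (3x3) and "t" (3): a world point X has camera coordinates R X + t; the wrist camera has in their place "T_tool_cam" (4x4, takes a point from camera to tool coordinates, whose origin is the TCP and whose axes are the flange's). Camera axes: x right, y down, z forward; pixel columns grow to the right and rows downward; lengths in m; the calibration is good to about 2 mm. A picture is of the moment at which its call begins: read the wrist's pose just before it.
- job_done(): hands the job in, once; it reports no verdict.
Trained networks look in the newest picture that a camera, given by its name, has taken for a name from the list of things; names that differ only in an ending like _2 or _b are one class to them, and where a whole thing is asked for, a point or a joint stands for the part that bears it (a point fixed in the world has none). Each returns a list of dicts, best first, with "p" (0 to 1); they miss things now and then, are a little off and sometimes report something else, mostly with a low value. They report only what shows in the picture. A call takes as long as a camera call. They do not tell look-alikes from the thing itself.
- cut_out(camera, name): "pixels" (480x640 bool, what is visible of it).
- pinpoint(camera, name): "location" ([x, y, z] in m, in world coordinates, good to about 4 mm: a listed point, or the origin of a listed thing).
The state is a dict: "time_s": time; "joints": joint angles; "joint_vel": joint speeds; "joint_efforts": joint torques, N m; "tcp_pos": TCP position; "eef_rot": TCP orientation; "ft_force": force on the tool from outside, world axes, zero at the start; "torque": the same for the moment, N m; "gripper_width": finger opening in m.
Only numpy, scipy, OpenCV 4.12 (cv2) and the standard library are available. Lean on these libraries where they do the work, as an engineer would, in place of code of your own. Each camera call takes 0.05 s, during which the arm holds its last target.

## Working session

There is one attempt and no reset: what is moved stays moved. The work goes in short steps, Python scripts to look and compute and a tool call to move; the robot and the scene stay as the last step left them, time stands still between calls to the robot, and variables do not carry over. Pictures are saved under pics/ and viewed, and the job is handed in when it is done.

Besides the shell and the picture viewer there is one more tool, called after "Emit:" as a command line: name --pt "numbers of a row" for each row, then --argument value for the rest. drive_tool: Moves the arm, as the interface text tells. Its arguments: {"type":"object","properties":{"increments":{"type":"array"},"grip_force":{"type":"number"}},"required":["increments"]}

```bash
mkdir -p pics; ls; python3 - <<'E'
from cell import *
import cv2
o=get_obs(); print({k:o[k] for k in('time_s','tcp_pos','eef_rot','gripper_width','ft_force')})
for c in('scene','top'):
    r=read_camera(c); cv2.imwrite(f'pics/{c}0.png',r['img'])
    for n in('dark_lid','dark_lid_edge','white_lid','bottle'):
        try: print(c,n,[(round(d['p'],2),[round(float(x),3) for x in d['location']]) for d in pinpoint(c,n)])
        except Exception as e: print(c,n,e)
E
```

```text
pics
{'time_s': 0.0, 'tcp_pos': array([ 0.21962917, -0.47652683,  0.23057422]), 'eef_rot': array([[ 9.08231319e-01,  4.18468130e-01, -5.44216773e-04],
       [ 4.18468469e-01, -9.08230171e-01,  1.44849214e-03],
       [ 1.11873703e-04, -1.54330348e-03, -9.99998803e-01]]), 'gripper_width': 0.0854131226028394, 'ft_force': array([0.21345203, 0.07407518, 0.59730746])}
scene dark_lid it knows: bottle, dark_lid_edge
scene dark_lid_edge [(0.94, [0.541, 0.308, 0.29])]
scene white_lid it knows: bottle, dark_lid_edge
scene bottle [(0.76, [0.8, -0.229, -0.004]), (0.72, [0.751, -0.101, 0.001]), (0.69, [0.646, -0.018, -0.002])]
top dark_lid it knows: bottle, dark_lid_edge
top dark_lid_edge [(0.64, [0.542, 0.303, 0.292])]
top white_lid it knows: bottle, dark_lid_edge
top bottle [(0.69, [0.645, -0.027, -0.001]), (0.59, [0.752, -0.104, 0.002])]
```

View pics/scene0.png

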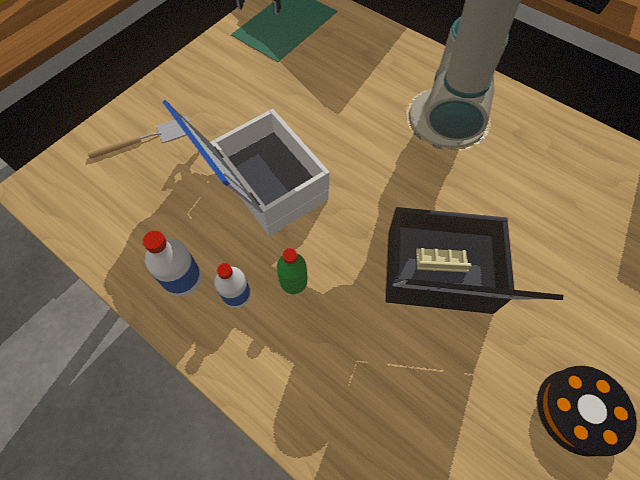

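View pics/top0.png

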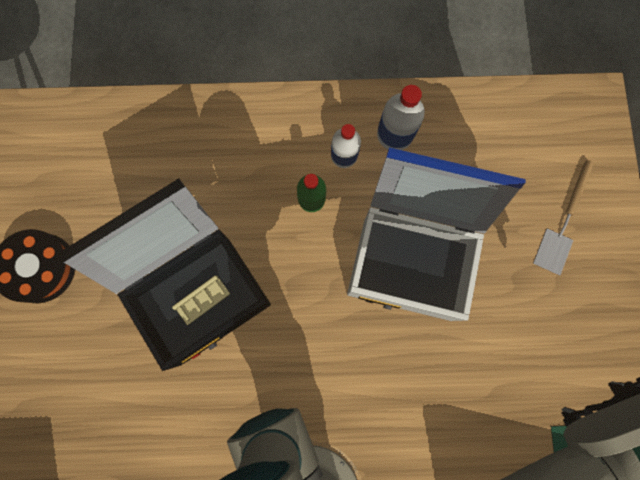

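The top view has the charcoal box at left, with its lid edge running (65,262)–(180,183). The target bottle (small, white) is at (346,145), the green one at (312,192), and the big white bottle at (403,115). The white box is at right, and a spool lies at (30,265). Next I'll measure the lid plane and everything near it.

```bash
python3 - <<'E'
from cell import *
import cv2, numpy as np
r=read_camera('top'); z=r['z_map']; R=np.array(r['R']);t=np.array(r['t'])
v,u=np.mgrid[:480,:640]
P=np.stack([(u-r['cx'])/r['fx']*z,(v-r['cy'])/r['fy']*z,z],-1)
W=(P-t)@R; np.save('W.npy',W)
for n,(a,b) in dict(lidL=(70,262),lidR=(179,186),lidmid=(125,223),hL=(122,290),hR=(214,236),spool=(30,240),spoolc=(60,265),green=(311,181),boxFL=(165,364),boxFR=(264,303),bk=(200,300),wl=(391,155)).items(): print(n,W[b,a].round(3))
c=cut_out('top','dark_lid_edge')
for d in c[:2]:
    m=d['pixels']&(z>0); print(d['p'],m.sum()); q=W[m]; 
    q=q[q[:,2]>0.13]
    ce=np.median(q,0); _,s,Vt=np.linalg.svd(q-q.mean(0),full_matrices=False); print(Vt[2],s)
    top=q[q[:,2]>0.283]; print('top',top.mean(0),top[:,1].argmin(),top[top[:,1].argmin()],top[top[:,1].argmax()])
# stuff heights behind lid
for lo,hi in((0.01,.05),(.05,.1),(.1,.15),(.15,.2),(.2,.32)):
    m=(W[...,2]>lo)&(W[...,2]<hi)&(W[...,1]>0.05)&(W[...,0]>0.2)
    q=W[m]; print(lo,len(q),q.min(0).round(3),q.max(0).round(3))
m=(u<75)&(v>220)&(v<310)&(W[...,2]>.01); print('spool',W[m].min(0),W[m].max(0))
E
```

```text
lidL [0.475 0.394 0.265]
lidR [0.598 0.204 0.286]
lidmid [0.538 0.299 0.274]
hL [0.447 0.41  0.   ]
hR [0.541 0.179 0.119]
spool [0.558 0.595 0.053]
spoolc [0.501 0.528 0.048]
green [ 0.642 -0.023  0.153]
boxFL [0.29  0.271 0.121]
boxFR [0.402 0.078 0.119]
bk [0.416 0.22  0.059]
wl [ 0.644 -0.165  0.283]
0.59 8844
[-0.79945772 -0.50043235  0.33231734] [6.32702496 4.63000212 0.18537848]
top [0.54137662 0.30409874 0.28945228] 54 [0.60206853 0.19765471 0.28405701] [0.48370941 0.40656308 0.28994525]
0.01 4670 [0.278 0.075 0.01 ] [0.584 0.662 0.05 ]
0.05 8043 [0.278 0.075 0.05 ] [0.583 0.66  0.1  ]
0.1 3986 [0.279 0.075 0.1  ] [0.568 0.376 0.15 ]
0.15 2139 [0.2   0.056 0.15 ] [0.579 0.387 0.2  ]
0.2 5833 [0.2  0.05 0.2 ] [0.611 0.407 0.296]
spool [ 0.35501924 -0.02482449  0.01003311] [0.58374017 0.66220191 1.0692892 ]
```

Emit:
drive_tool --pt "255 0 0 5 0" --pt "255 0 0 10 0" --pt "255 0 0 14 0" --pt "255 0 0 17 0" --pt "255 1.8 4 17 0.02" --pt "255 3.6 8 17 0.04" --pt "255 5.4 12 17 0.06" --pt "255 7.2 16 17 0.08" --pt "255 9 20 17 0.1" --pt "255 10.8 24 17 0.13" --grip_force 60

```text
time_s: 1.4
tcp_pos: [0.328, -0.2351, 0.4016]
eef_rot: [[0.846, 0.533, 0.001], [0.533, -0.846, -0.0], [0.0, 0.001, -1.0]]
ft_force: [0.7, -1.2, 0.4]
gripper_width: -0.0001
```

Emit:
drive_tool --pt "255 2 4 0 0" --pt "255 4 8 0 0" --pt "255 6 12 0 0" --pt "255 8 16 0 0" --pt "255 10 20 0 0" --pt "255 12 24 0 0" --pt "255 14 28 0 0" --pt "255 16 32 0 0" --pt "255 18 36 0 0" --pt "255 20 40 0 0"

```text
time_s: 2.4
tcp_pos: [0.5282, 0.1651, 0.4014]
eef_rot: [[0.846, 0.533, 0.0], [0.533, -0.846, -0.0], [0.0, 0.0, -1.0]]
ft_force: [0.3, -0.4, 0.6]
gripper_width: 0.0002
```

Emit:
drive_tool --pt "255 1.8 4.4 0 0" --pt "255 3.6 8.8 0 0" --pt "255 5.4 13.2 0 0" --pt "255 7.2 17.6 0 0" --pt "255 7.2 17.6 0 0" --pt "255 7.2 17.6 -3 0" --pt "255 7.2 17.6 -6 0" --pt "255 7.2 17.6 -9 0" --pt "255 7.2 17.6 -11.6 0" --pt "255 7.2 17.6 -11.6 0"

```text
time_s: 3.4
tcp_pos: [0.5987, 0.3387, 0.28]
eef_rot: [[0.846, 0.533, -0.008], [0.533, -0.846, -0.004], [-0.009, -0.001, -1.0]]
ft_force: [-0.2, -0.1, -0.8]
gripper_width: 0.0002
```

```bash
python3 - <<'E'
from cell import *
import cv2
r=read_camera('scene'); cv2.imwrite('pics/scene1.png',r['img'])
o=get_obs(); print(o['tcp_pos'],o['ft_force'],o['joints'])
E
```

```text
[0.59920103 0.33890592 0.28345073] [0.89332105 0.22617154 0.22463921] [ 4.61148758e-01  5.49403811e-01  6.99236233e-01 -9.91479217e-05
  1.89742830e+00  1.47012116e+00]
```

View pics/scene1.png

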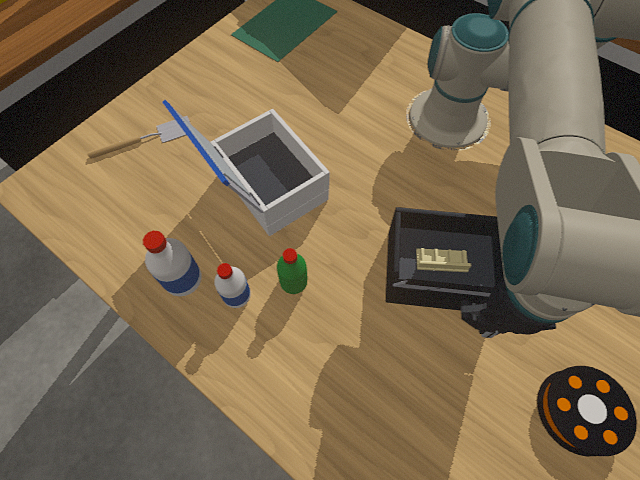

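Emit:
drive_tool --pt "255 -2.5 -1.6 0 0" --pt "255 -4.2 -2.7 0 0" --pt "255 -5.9 -3.7 0 0" --pt "255 -7.6 -4.8 0 0" --pt "255 -9.3 -5.9 0 0" --pt "255 -10.6 -6.7 0 0" --pt "255 -11.8 -7.5 0 0" --pt "255 -11.8 -7.5 0 0" --pt "255 -10.2 -6.4 0 0" --pt "255 -6.8 -4.3 0 0"

```text
time_s: 4.45
tcp_pos: [0.5324, 0.2966, 0.2888]
eef_rot: [[0.846, 0.532, 0.004], [0.532, -0.846, 0.002], [0.005, 0.001, -1.0]]
ft_force: [0.8, 0.1, 1.2]
gripper_width: -0.0001
```

```bash
python3 - <<'E'
from cell import *
import cv2,numpy as np
a=read_camera('scene')['img'];b=read_camera('top')['img']
cv2.imwrite('pics/s2.png',cv2.resize(np.vstack([a,b]),(450,600)) if 0 else np.hstack([cv2.resize(a,(400,300)),cv2.resize(b,(400,300))]))
o=get_obs(); print(o['time_s'],o['tcp_pos'],o['ft_force'])
E
```

```text
4.55 [0.53455132 0.29784261 0.28233634] [ 0.04416898 -0.26615032 -1.01723634]
```

View pics/s2.png

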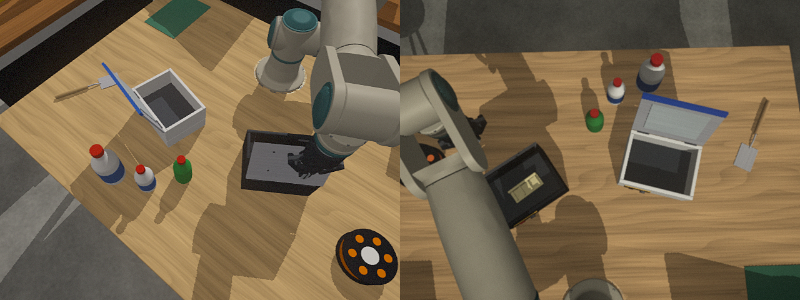

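The scene view, at about (280,155), shows the lid hiding the bracket, so it may be past upright. I'll back the tool off and look again.

Emit:
drive_tool --pt "255 1.7 1.1 0 0" --pt "255 3.4 2.1 0 0" --pt "255 5 3.1 0 0" --pt "255 6 3.8 0 0" --pt "255 6 3.8 2 0" --pt "255 6 3.8 5 0" --pt "255 6 3.8 9 0" --pt "255 6 3.8 12 0" --pt "255 6 3.8 12 0" --pt "255 6 3.8 12 0"

```text
time_s: 5.55
tcp_pos: [0.5919, 0.3343, 0.407]
eef_rot: [[0.846, 0.533, 0.003], [0.533, -0.846, 0.001], [0.003, 0.0, -1.0]]
ft_force: [0.4, 1.3, -1.1]
gripper_width: -0.0001
```

```bash
python3 - <<'E'
from cell import *
import cv2,numpy as np
a=read_camera('scene')['img'];b=read_camera('top')['img']
cv2.imwrite('pics/s3.png',np.hstack([cv2.resize(a,(400,300)),cv2.resize(b,(400,300))]))
o=get_obs(); print(o['time_s'],o['tcp_pos'],o['ft_force'])
E
```

```text
5.65 [0.59180677 0.33420109 0.40417662] [-0.45769029 -0.10798171 -0.39122748]
```

View pics/s3.png

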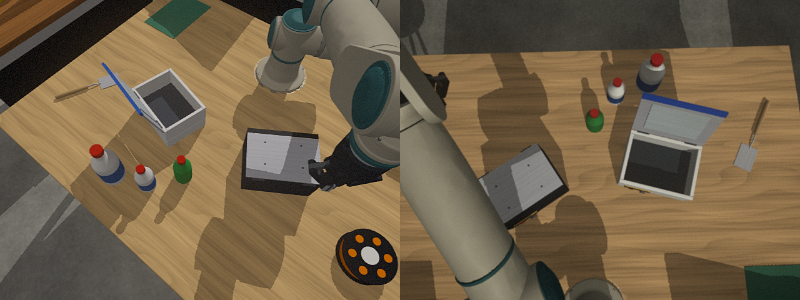

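The lid has come down over the charcoal box in both views: scene (280,155), top (525,180). I'll let it settle, then check its height and the bottle.

Emit:
drive_tool --pt "255 0 0 2 0" --pt "255 0 0 2 0" --pt "255 0 0 2 0" --pt "255 0 0 2 0" --pt "255 0 0 2 0" --pt "255 0 0 2 0" --pt "255 0 0 2 0" --pt "255 0 0 2 0" --pt "255 0 0 2 0" --pt "255 0 0 2 0"

```text
time_s: 6.65
tcp_pos: [0.5918, 0.3342, 0.4254]
eef_rot: [[0.846, 0.533, -0.0], [0.533, -0.846, -0.0], [-0.0, 0.0, -1.0]]
ft_force: [0.4, 0.4, -0.2]
gripper_width: 0.0001
```

```bash
python3 - <<'E'
from cell import *
import cv2,numpy as np
W0=np.load('W.npy')
for c in('scene','top'):
    r=read_camera(c); z=r['z_map'];v,u=np.mgrid[:480,:640]
    W=(np.stack([(u-r['cx'])/r['fx']*z,(v-r['cy'])/r['fy']*z,z],-1)-np.array(r['t']))@np.array(r['R'])
    n=np.array([.846,.533]);h=np.array([-.533,.846]);d=W[...,:2]-[.492,.273]
    s=-(d@n);k=d@h
    m=(z>0)&(abs(k)<.1)&(s>.01)&(s<.17)&(W[...,2]<.2)&(W[...,2]>.08)
    A=np.c_[s[m],np.ones(m.sum())]; f=np.linalg.lstsq(A,W[m][:,2],rcond=None)[0]; print(c,m.sum(),'slope,z0',f)
    print([(round(x['p'],2),np.round(x['location'],3)) for x in pinpoint(c,'bottle')],[(round(x['p'],2),np.round(x['location'],3)) for x in pinpoint(c,'dark_lid_edge')])
    if c=='top': m=(W[...,1]<-.12)&(W[...,1]>-.45)&(W[...,0]<.68)&(W[...,0]>.4)&(z>0)&(W[...,2]>.2);print('white',W[m][:,2].max(),W0[180,500],W[180,500],W[155,391])
print(get_obs()['ft_force'])
E
```

```text
scene 6725 slope,z0 [0.0017134  0.12665311]
[(0.94, array([ 0.799, -0.227, -0.001])), (0.73, array([ 0.645, -0.019,  0.001])), (0.56, array([ 0.747, -0.1  ,  0.   ]))] [(0.79, array([0.337, 0.176, 0.121]))]
top 7901 slope,z0 [0.00124422 0.12674716]
[(0.93, array([ 0.804, -0.231,  0.002])), (0.68, array([ 0.646, -0.023, -0.003])), (0.64, array([ 0.751, -0.102,  0.003]))] [(0.97, array([0.34 , 0.178, 0.124]))]
white 0.2956875265037078 [ 0.59249624 -0.35089136  0.28341508] [ 0.59267325 -0.3511344   0.28282932] [ 0.64354492 -0.16472957  0.28416676]
[0.70604912 0.01119154 0.16695413]
```

The lid is flat (slope 0.002), the white lid and bottle haven't moved, and the arm is clear of everything.

```bash
python3 -c "
from cell import *
print(job_done())"
```

```text
the job is handed in; nothing more can be done
None
```

I pushed the charcoal box's lid past upright from behind with the closed fingers, backed off, and it fell shut on its own. I handed the job in at about 6.8 s; no verdict is reported.

- **Charcoal lid:** depth from both cameras shows it flat, with a slope of about 0.002 rad and its face about 127 mm above the bench. I took this about 1 s after it was first seen shut.
- **White lid:** still open; two points on it are within 1 mm of where they started.
- **Bottle:** the small white one is within about 4 mm of its starting place, which is as fine as the networks measure.
- **Arm:** clear of everything at hand-in, with the tool at 0.425 m and only sensor noise on the wrist force.

I did not measure the lid's free fall directly. I retracted as soon as the push ended; one picture taken mid-retreat showed the lid past upright, and it shut after the fingers had left. No check failed or disagreed.

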